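# Hold a rig rod centred in the hole of a stop-motion set

## Task

Slide the shutter on the raised miniature set fully open by its knob, then take the rig rod with the brass collar (not the ball-headed tool) by its wooden grip out of the rack and lower it upright through the uncovered hole without it ever touching the set. Finish while still holding it there for the shot: upright, still and centred in the hole, with the underside of the collar hanging about 15 mm above the board and the rod carried by the gripper alone. Leave the other things on the bench undisturbed.

Things in the scene. Friction and masses are not known exactly. Their poses are not given: they have to be found in the camera images.
- hole (a point): Centre of the 26 mm round hole in the raised set, at the board's top face, 120 mm above the bench. It goes right through the 12 mm board; below is free space. The fixed board, 220 (x) by 260 mm (y), the hole in its middle, stands on two dark wooden cheeks and has low shrubs and pebbles (under 25 mm) at its two y ends. z is up; y is the way the shutter opens.
- shutter (a joint): Travel of the shutter in m along the hole's y axis: 0 = centred over the hole, 0.070 = fully open, at its stop. It starts between 0 and 0.012, covering the hole. It slides with about 1.5 N of friction and stays where left.
- shutter_knob (a point): Centre of the knob of the shutter: an upright black cylinder 20 mm across and 30 mm tall that stands in the middle of a thin steel plate (58 by 60 mm, its top 4 mm above the board). This point is 20 mm above the board's top face, 14 mm below the knob's top. Axes as the hole's.
- rod_grip (a point): Centre of the rig rod's wooden grip, where to grasp it: an upright cylinder 28 mm across, 56 mm tall. Below it a brass collar 36 mm across, 6 mm thick, then a steel rod 10 mm across, 80 mm long. z runs up along the rod. About 0.13 kg. The collar's underside is 34 mm below this point, the tip 114 mm. It starts upright in either hole of the rack, hanging by its collar on the rack's top.
- rod_collar (a point): Centre of the underside of the rig rod's brass collar, on the rod's axis, 80 mm above the rod's tip. z runs up along the rod.
- rack: Fixed wooden rod rack: a drilled top board 70 mm (x) by 180 mm (y), its top face 95 mm above the bench, on a cheek at each y end. Two through holes of 18 mm, 50 mm either side of the middle along y: one has the rig rod, the other the ball-headed tool. Origin on the bench under its middle, z up.
- balltool_center (a point): Centre of the dark wooden ball (38 mm across) of the ball-headed tool that stands in the other hole of the rack, its top 120 mm above the bench. To be left alone.
- puppet: Small turned wooden figure, 48 mm across and 98 mm tall, standing on the bench; origin under its foot. To be left alone.
- jar: Amber glass jar with a steel cap, 56 mm across and 70 mm tall, standing on the bench; origin under its middle. To be left alone.
- brush: Brush 170 mm long lying on the bench near the robot, along its own x. To be left alone.
Mind the look-alikes: they are no part of the job. Leave any purple or turquoise look-alike of the part that bears rod_grip alone.

How it is judged (in metres and radians):
On the way:
1. the shutter is slid fully open (value of joint shutter above 0.055 m), for 0.2 s.
At the end, for the whole second after the job is handed in: The shutter is open (past 55 mm of 70); the rig rod is held in the fingers, still (under 15 mm/s), upright within 4 degrees, through the hole and within 4 mm of its centre, the collar's underside 6 to 28 mm above the board, touching nothing of the set (value of joint shutter above 0.055 m and horizontal distance between rod_collar and hole below 0.004 m and z of rod_collar in the frame of hole between 0.006 and 0.028 m and angle between rod_collar's own z axis and vertical below 0.07 rad and contact force between rod and stage below 0.2 N and contact force between the fingers and rod above 2 N and linear speed of rod below 0.015 m/s); the arm keeps its last pose, push and grip.
It fails at once if the rig rod touches the set (board, bore wall or shutter) (contact force between rod and stage above 0.3 N).
It fails at once if the ball-headed tool is disturbed (moved over 20 mm) (distance of balltool_center from where it was at the start of the episode above 0.02 m).
It fails at once if the wooden figure is disturbed (moved over 20 mm) (distance of puppet from where it was at the start of the episode above 0.02 m).
It fails at once if the jar is disturbed (moved over 20 mm) (distance of jar from where it was at the start of the episode above 0.02 m).
It fails at once if the brush is disturbed (moved over 20 mm) (distance of brush from where it was at the start of the episode above 0.02 m).
It also fails if it takes over 54 s, if anything falls off the work surface, if the arm or the gripper's body presses on something with over 40 N, if the wrist force passes 120 N, or if a joint passes its speed limit or range.

## Robot

A 6-joint arm with a two-finger parallel gripper is mounted at the origin on the work surface. World frame = base frame: x ahead of the robot, y to its left, z up, the work surface at z = 0. Lengths are in mm, angles in rad, forces in N, time in s.
With the tool pointing down it reaches from about 400 to 925 mm from the base axis. Payload 12.5 kg.
Tool frame: the origin (TCP) lies on the mounting face of the last link; the fingertips stand 190 mm ahead of it and the grasp point (between the pads) lies 171 mm ahead of it; z points along the fingers, y is the line along which they close (so a half turn about z gives the same grasp; the last joint's range is limited). The gripper opens to 95 mm and grips with 3 to 60 N. Pads are 20 mm wide; open, the fingers measure 119 mm over their backs; the gripper's body (75 mm by 180 mm) begins 59 mm behind the grasp point.
Start: joints at [-1.262, 0.491, 1.559, -0, 1.092, -0.106], TCP at [251.898, -571.99, 404.761] pointing down, gripper open.
Joint ranges: [-3.1, 3.1], [-0.84, 2.19], [0.05, 2.79], [-1.13, 4.28], [0.06, 2.93], [-2.69, 2.69]. Speed limits (rad/s): [2.22, 2.22, 2.79, 3.14, 3.14, 3.14].

## Interface

Orientations are given as [roll, pitch, yaw] about the fixed x, y, z axes, in that order (R = Rz(yaw) Ry(pitch) Rx(roll)).
In Python, from cell import env gives the robot as it stands.
- The arm moves only by the tool carry_out, never from a script. Its argument "series" is a list of rows, each a list of 5 numbers: the shift along the tool's x, y, z in m, then the turn about the tool's z in degrees, then the opening, from 0 (shut) to 1 (fully open). A call has 1 to 20 rows; each row is the pose to reach, as a shift and turn from the pose commanded when the call began, along the tool's axes at that moment; what a row does not reach only later rows make up. A row lasts 1/8 s, in which the tool goes at most 62.5 mm and 10.7 degrees, less where a joint would pass 70% of its speed; a pose out of reach is approached as far as the arm can. A call with a gripper value outside its range is refused whole. The fingers move at their own pace and stop on an object; the grip force is fixed at half the most. Time passes only in rows, so rows that repeat a pose let the fingers close. It gives the time, the measured TCP pose, the force, the opening and the grip force at its end, in the units of the state.
- env.state(): the state, without advancing time (a new reading comes with each control period).
- env.read_camera(name): name is "scene" or "top"; returns (picture, depth): 384x512x3 uint8, red, green, blue; 384x512 float32, mm along the optical axis (not along the pixel's ray), 0 where there is no reading.
- env.get_calibration(name): a dict with "intrinsics" (3x3 intrinsics, pixels), "D" ([k1, k2, p1, p2, k3] as OpenCV has them; the pictures are not rectified), "cam_to_world" (4x4, takes a point from camera to world coordinates). Camera axes: x right, y up, looking along -z (the intrinsics and any distortion apply to the point x, -y, -z); pixel columns grow to the right and rows downward; lengths in mm; the calibration is good to about 2 mm. A picture is of the moment at which its call begins. get_calibration takes no time and is no camera call.
- env.job_done(): hands the job in; it is judged then, once.
The state is a dict: "t": time; "joints": joint angles; "qvel": joint speeds; "tau": joint torques, N m; "eef_pos": TCP position; "tcp_rot": TCP orientation; "ft_force": force on the tool from outside, world axes, zero at the start; "moment": the same for the moment, N m; "opening": opening from 0.0 (shut) to 1.0 (fully open); "grip_force": force on a finger pad.
Only numpy, scipy, OpenCV 4.12 (cv2) and the standard library are available. Lean on these libraries where they do the work, as an engineer would, in place of code of your own. Each camera call takes 0.05 s, during which the arm holds its last target. There are 200 camera calls.

## Working session

There is one attempt and no reset: what is moved stays moved. The work goes in short steps, Python scripts to look and compute and a tool call to move; the robot and the scene stay as the last step left them, time stands still between calls to the robot, and variables do not carry over. Pictures are saved under pics/ and viewed, at most 10 in all, crops included, and the job is handed in when it is done.

Besides the shell and the picture viewer there is one more tool, called by a JSON object that holds its "method" and its "body", one argument or row to a line. carry_out: Moves the arm, as the interface text tells. Its arguments: {"type":"object","properties":{"series":{"type":"array","items":{"type":"array","items":{"type":"number"}}}},"required":["series"]}

```bash
mkdir -p pics
cat > h.py <<'E'
import numpy as np, cv2
from cell import env
def save(name,fn):
    p,d=env.read_camera(name); cv2.imwrite('pics/'+fn+'.png',p[:,:,::-1]); np.savez('pics/'+fn+'.npz',p=p,d=d); return p,d
def ray(name,u,v):
    c=env.get_calibration(name); K=np.array(c['intrinsics'],float); T=np.array(c['cam_to_world'],float)
    n=cv2.undistortPoints(np.array([[[u,v]]],float),K,np.array(c['D'],float))[0,0]
    return T[:3,3],T[:3,:3]@np.array([n[0],-n[1],-1.])
def onz(name,u,v,z):
    o,d=ray(name,u,v); return o+d*(z-o[2])/d[2]
def dep(name,u,v,d):
    o,r=ray(name,u,v); return o+r*float(d[int(round(v)),int(round(u))])
E
python3 - <<'E'
from h import *
a,_=save('scene','s0'); b,_=save('top','t0')
print(env.state())
for n in('scene','top'):
    c=env.get_calibration(n); print(n,np.round(c['cam_to_world'],3).tolist(),np.round(c['intrinsics'],1).tolist())
E
```

```text
{'t': 0.1, 'joints': array([-1.26161883e+00,  4.91471750e-01,  1.55937926e+00, -1.61594173e-06,
        1.09168371e+00, -1.05601353e-01]), 'qvel': array([ 9.28166889e-04, -1.13751005e-03,  7.05261068e-05, -2.16297501e-04,
       -6.27612539e-04,  7.54945943e-04]), 'tau': array([ 4.30830085e-03, -6.13621616e+01, -2.58606327e+01,  6.94239722e-02,
        4.69751470e-02, -5.92955325e-05]), 'eef_pos': array([ 251.87850446, -571.96764059,  404.24038379]), 'tcp_rot': array([-3.14065568e+00, -9.78737329e-05,  4.14779553e-01]), 'ft_force': array([ 0.50159187,  0.31834771, -0.08289489]), 'moment': array([0.00561327, 0.00760215, 0.01540276]), 'grip_force': 0.0, 'opening': 0.9993845803965645}
scene [[-0.887, -0.313, 0.339, 876.463], [0.461, -0.627, 0.628, 587.682], [0.016, 0.713, 0.701, 724.809], [0.0, 0.0, 0.0, 1.0]] [[432.3, 0.0, 263.2], [0.0, 432.3, 194.0], [0.0, 0.0, 1.0]]
top [[0.02, 0.982, -0.19, 401.816], [-1.0, 0.021, 0.005, 87.39], [0.009, 0.19, 0.982, 978.557], [0.0, 0.0, 0.0, 1.0]] [[405.1, 0.0, 256.2], [0.0, 405.1, 193.3], [0.0, 0.0, 1.0]]
```

View pics/s0.png

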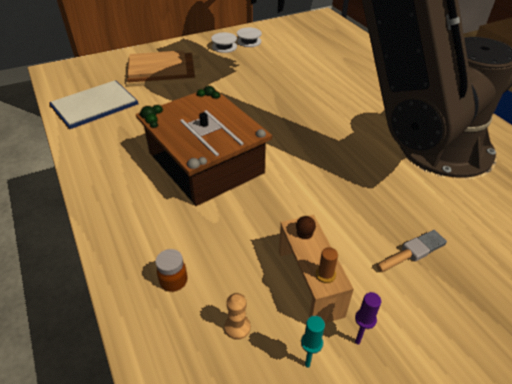

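View pics/t0.png

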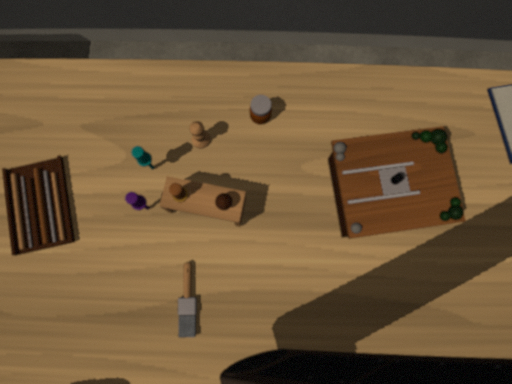

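The scene view has four things that could be taken for the rod. I choose A, and will check it in a crop.

- **A:** wooden grip with brass collar in the rack, scene (328,263), top (178,190).
- **B:** dark ball tool, scene (306,226), top (223,201).
- **C:** turquoise look-alike, scene (313,335), top (140,155).
- **D:** purple look-alike, scene (368,310), top (136,200).

The board spans about (331,127) to (463,237) in the top view. The knob is at (398,178), and the rails run left, which is the opening direction (+y).

```bash
cat > m.py <<'E'
from h import *
def cloud(name,fn):
    z=np.load('pics/'+fn+'.npz'); p,d=z['p'],z['d']; c=env.get_calibration(name)
    K=np.array(c['intrinsics'],float);T=np.array(c['cam_to_world'],float)
    v,u=np.mgrid[:384,:512]
    n=cv2.undistortPoints(np.stack([u,v],-1).reshape(-1,1,2).astype(float),K,np.array(c['D'],float)).reshape(384,512,2)
    P=np.stack([n[...,0]*d,-n[...,1]*d,-d],-1)@T[:3,:3].T+T[:3,3]
    P[d==0]=np.nan
    return p,P
E
python3 - <<'E'
from m import *
for n,f in(('top','t0'),('scene','s0')):
    p,P=cloud(n,f); z=P[...,2]; hsv=cv2.cvtColor(p,cv2.COLOR_RGB2HSV)
    B=(P[...,1]>-400)&(P[...,1]<0)&(P[...,0]>300)&(P[...,0]<800)
    m=((abs(z-122)<8)&B).astype(np.uint8); m=cv2.morphologyEx(m,3*0+cv2.MORPH_CLOSE,np.ones((9,9)))
    k,l,s,c=cv2.connectedComponentsWithStats(m); i=1+np.argmax(s[1:,4])
    q=P[(l==i)&(abs(z-122)<8)]; r=cv2.minAreaRect(q[:,:2].astype(np.float32)); print(n,'board',r,np.median(q[:,2]),len(q))
    # knob
    q=P[B&(z>138)&(z<165)&(hsv[...,2]<70)]; print('knob',len(q), np.nanmedian(q,0) if len(q) else '')
    # rack
    R=(P[...,1]>100)&(P[...,1]<450)&(P[...,0]>250)&(P[...,0]<700)
    m=(abs(z-95)<6)&R; k,l,s,c=cv2.connectedComponentsWithStats(m.astype(np.uint8)); i=1+np.argmax(s[1:,4]);q=P[l==i]
    print('rack',cv2.minAreaRect(q[:,:2].astype(np.float32)),np.median(q[:,2]))
    m=(z>135)&R; k,l,s,c=cv2.connectedComponentsWithStats(m.astype(np.uint8))
    for j in range(1,k):
        if s[j,4]>15:
            q=P[l==j]; t=q[q[:,2]>q[:,2].max()-6]; print('tall',c[j],s[j,4],'top',np.round(t.mean(0),1),len(t),q[:,2].max())
    m=(z>45)&(z<300)&(P[...,0]>150)&(P[...,0]<800)&(P[...,1]>50); k,l,s,c=cv2.connectedComponentsWithStats(m.astype(np.uint8))
    for j in range(1,k):
        if s[j,4]>25: q=P[l==j]; print('obj',np.round(c[j]),s[j,4],np.round(np.median(q,0)),round(q[:,2].max()))
s=cv2.imread('pics/s0.png');t=cv2.imread('pics/t0.png')
a=cv2.resize(s[205:325,265:395],None,fx=3,fy=3,interpolation=2);b=cv2.resize(t[115:245,320:475],None,fx=2.6,fy=2.6,interpolation=2)
h=max(a.shape[0],b.shape[0]);o=np.zeros((h,a.shape[1]+b.shape[1],3),np.uint8);o[:a.shape[0],:a.shape[1]]=a;o[:b.shape[0],a.shape[1]:]=b
cv2.imwrite('pics/c0.png',o);print(o.shape)
E
```

```text
top board ((604.8250732421875, -227.81069946289062), (222.29843139648438, 263.60552978515625), 9.067869186401367) 120.7171427799392 10577
knob 202 [ 611.82633491 -311.26062002  141.75961925]
rack ((558.4987182617188, 202.45875549316406), (180.84359741210938, 70.79216003417969), 79.84463500976562) 95.29176094480874
tall [137.3902439  151.78861789] 123 top [650.3 341.7 142.5] 89 146.67050199313144
tall [175.94047619 189.75595238] 168 top [566.7 251.5 157.3] 117 161.19513123122897
tall [131.24409449 197.77952756] 127 top [548.6 346.7 142. ] 109 145.73685756286318
obj [261. 109.] 257 [784.  76.  69.] 74
obj [197. 130.] 229 [720. 223.  92.] 101
obj [141. 156.] 288 [645. 337. 125.] 147
obj [203. 199.] 2633 [555. 201.  96.] 161
obj [136. 201.] 278 [546. 341. 129.] 146
obj [247. 368.] 1083 [237.  93. 239.] 300
scene board ((605.2597045898438, -228.31651306152344), (222.83389282226562, 268.88037109375), 8.857538223266602) 121.85099482463977 5933
knob 168 [ 611.61880565 -295.03929856  141.63398016]
rack ((559.4284057617188, 203.51492309570312), (181.80108642578125, 71.54878997802734), 79.7404556274414) 95.6480198212264
tall [328.86666667 257.69      ] 300 top [569.4 253.7 157.4] 182 160.0032714990184
tall [371.94094488 300.6496063 ] 254 top [551.7 348.3 142.2] 225 144.89720615900353
tall [315.24390244 325.04878049] 287 top [652.2 343.2 142.5] 253 145.01157534313302
obj [434. 116.] 4031 [232. 101. 231.] 300
obj [317. 275.] 4600 [576. 257.  96.] 160
obj [175. 262.] 356 [789.  86.  70.] 74
obj [236. 308.] 497 [731. 233.  89.] 101
obj [368. 312.] 699 [558. 352. 120.] 145
(360, 793, 3)
```

View pics/c0.png

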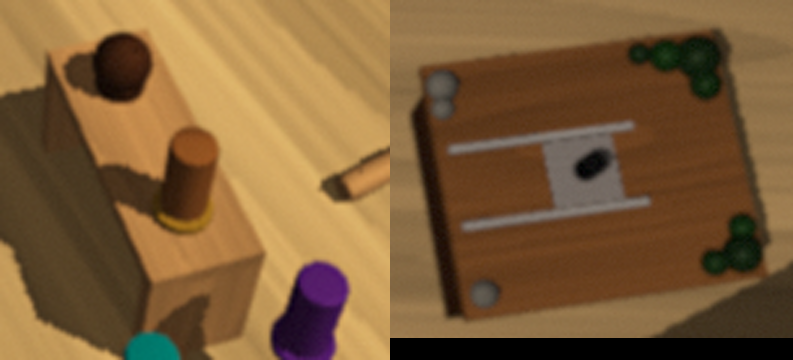

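The crop confirms A: brown grip with a brass collar at scene (328,263). The shutter plate and knob sit mid-board, and the rails run left, towards board +y. The board's yaw is about +9°. Next I work out the knob position and the first move.

```bash
cat >> h.py <<'E'
from scipy.spatial.transform import Rotation as Ro
def delta(x,y,z,yaw):  # tool-frame shift (m) and turn (deg) from measured pose
    s=env.state(); R=Ro.from_euler('xyz',s['tcp_rot'])
    t=((R.as_rotvec(),)) and R.inv().apply(np.array([x,y,z])-s['eef_pos'])/1000
    dr=(R.inv()*Ro.from_euler('xyz',[np.pi,0,np.radians(yaw)])).as_rotvec(degrees=True)
    print('delta',np.round(t,4),'rot',np.round(dr,2)); return t
E
python3 - <<'E'
from m import *
for n,f in(('top','t0'),('scene','s0')):
    p,P=cloud(n,f); D=np.hypot(P[...,0]-604,P[...,1]+228)
    m=(D<45)&(P[...,2]>132)&(P[...,2]<170); q=P[m]; t=q[q[:,2]>149]
    print(n,len(q),np.round(q.mean(0),1),'top',len(t),np.round(t.mean(0),1),q[:,2].max(), np.round((t[:,:2].max(0)+t[:,:2].min(0))/2,1))
    g=(D<60)&(abs(P[...,2]-122)<9)&(p.min(-1)>75); c=cv2.morphologyEx(g.astype(np.uint8),cv2.MORPH_OPEN,np.ones((7,7)) if n=='top' else np.ones((5,5)));q=P[c>0]
    print('plate',cv2.minAreaRect(q[:,:2].astype(np.float32)),len(q))
delta(605,-226,420,9)
E
```

```text
top 102 [ 601.4 -215.3  150. ] top 72 [ 602.6 -216.8  153.9] 158.54909532488045 [ 602.8 -217.6]
plate ((603.490966796875, -217.287109375), (74.08885955810547, 60.639801025390625), 9.309086799621582) 666
scene 110 [ 605. -213.  147.] top 55 [ 604.4 -214.9  154.6] 159.84823301045685 [ 603.6 -216.4]
plate ((601.056396484375, -214.9288787841797), (76.40371704101562, 66.63011169433594), 2.9754750728607178) 344
delta [ 0.4626 -0.1743 -0.0156] rot [-0.05  0.   14.77]
```

{"method": "carry_out", "body": {
  "series": [
    [0.465,-0.1835,-0.0155,14.8,0.6],
    [0.465,-0.1835,-0.0155,14.8,0.6],
    [0.465,-0.1835,-0.0155,14.8,0.6],
    [0.465,-0.1835,-0.0155,14.8,0.6],
    [0.465,-0.1835,-0.0155,14.8,0.6],
    [0.465,-0.1835,-0.0155,14.8,0.6],
    [0.465,-0.1835,-0.0155,14.8,0.6],
    [0.465,-0.1835,-0.0155,14.8,0.6],
    [0.465,-0.1835,-0.0155,14.8,0.6],
    [0.465,-0.1835,-0.0155,14.8,0.6],
    [0.465,-0.1835,-0.0155,14.8,0.6],
    [0.465,-0.1835,-0.0155,14.8,0.6]
  ]
}}

```text
t: 1.6
eef_pos: [602.9, -217.7, 420.3]
tcp_rot: [3.141, 0.0, 0.155]
ft_force: [-0.2, 0.2, -0.7]
opening: 0.599
grip_force: 0.0
```

```bash
python3 -c "
from h import *
s=env.state();print(s['t'],s['eef_pos'],s['tcp_rot'],s['opening']);delta(603.3,-216.5,321,9)"
```

```text
1.6 [ 602.86691654 -217.7234634   420.34354145] [3.14147147e+00 3.70012999e-05 1.54770685e-01] 0.5989689791745939
delta [ 0.0006 -0.0012  0.0993] rot [ 0.01  0.   -0.13]
```

{"method": "carry_out", "body": {
  "series": [
    [0.0005,-0.001,0.05,0,0.6],
    [0.0005,-0.001,0.08,0,0.6],
    [0.0005,-0.001,0.0995,0,0.6],
    [0.0005,-0.001,0.0995,0,0.6],
    [0.0005,-0.001,0.0995,0,0.6],
    [0.0005,-0.001,0.0995,0,0],
    [0.0005,-0.001,0.0995,0,0],
    [0.0005,-0.001,0.0995,0,0],
    [0.0005,-0.001,0.0995,0,0],
    [0.0005,-0.001,0.0995,0,0],
    [0.0005,-0.001,0.0995,0,0],
    [0.0005,-0.001,0.0995,0,0]
  ]
}}

```text
t: 3.1
eef_pos: [603.9, -215.6, 320.8]
tcp_rot: [3.141, -0.0, 0.157]
ft_force: [0.7, -1.3, 1.7]
opening: 0.205
grip_force: 30.0
```

{"method": "carry_out", "body": {
  "series": [
    [0,-0.012,0,0,0],
    [0,-0.024,0,0,0],
    [0,-0.036,0,0,0],
    [0,-0.045,0,0,0],
    [0,-0.052,0,0,0],
    [0,-0.056,0,0,0],
    [0,-0.056,0,0,0],
    [0,-0.056,0,0,0],
    [0,-0.056,0,0,0]
  ]
}}

```text
t: 4.22
eef_pos: [595.1, -160.3, 320.8]
tcp_rot: [-3.141, 0.0, 0.156]
ft_force: [-2.8, 0.5, 6.3]
opening: 0.207
grip_force: 30.0
```

Moved 56 mm with no stop force. I'll nudge a bit further to find the stop, then release and rise.

{"method": "carry_out", "body": {
  "series": [
    [0,-0.001,0,0,0],
    [0,-0.002,0,0,0],
    [0,-0.002,0,0,0],
    [0,-0.002,0,0,0]
  ]
}}

```text
t: 4.72
eef_pos: [594.8, -158.5, 320.8]
tcp_rot: [3.141, 0.0, 0.156]
ft_force: [-3.1, -1.7, 5.1]
opening: 0.202
grip_force: 30.0
```

{"method": "carry_out", "body": {
  "series": [
    [0,0,0,0,0.5],
    [0,0,0,0,0.5],
    [0,0,0,0,0.5],
    [0,0,0,0,0.5],
    [0,0,-0.05,0,0.5],
    [0,0,-0.1,0,0.5],
    [0,0,-0.1,0,0.6]
  ]
}}

```text
t: 5.6
eef_pos: [594.9, -158.2, 424.6]
tcp_rot: [3.138, -0.006, 0.157]
ft_force: [0.1, 0.3, -0.5]
opening: 0.558
grip_force: 0.0
```

```bash
python3 -c "
from h import *
s=env.state();print(s['t'],s['eef_pos'],s['tcp_rot'],s['opening']);delta(568,252.5,420,9);delta(568,252.5,300,9)"
```

```text
5.6 [ 594.89482093 -158.21019838  424.58253126] [ 3.13815313 -0.00595117  0.15662333] 0.55762133000291
delta [ 0.0375 -0.4099  0.0034] rot [ 0.2  -0.34 -0.03]
delta [ 0.0368 -0.4103  0.1234] rot [ 0.2  -0.34 -0.03]
```

{"method": "carry_out", "body": {
  "series": [
    [0.0375,-0.41,0,0,0.6],
    [0.0375,-0.41,0,0,0.6],
    [0.0375,-0.41,0,0,0.6],
    [0.0375,-0.41,0,0,0.6],
    [0.0375,-0.41,0,0,0.6],
    [0.0375,-0.41,0,0,0.6],
    [0.0375,-0.41,0,0,0.6],
    [0.0375,-0.41,0,0,0.6],
    [0.0375,-0.41,0,0,0.6],
    [0.0375,-0.41,0,0,0.6],
    [0.0375,-0.41,0,0,0.6]
  ]
}}

```text
t: 6.98
eef_pos: [568.2, 251.6, 420.7]
tcp_rot: [3.141, -0.0, 0.155]
ft_force: [-0.2, 0.1, -0.2]
opening: 0.601
grip_force: 0.0
```

Run:
```python
from m import *
a,_=save('scene','s1'); b,_=save('top','t1')
s=env.state();print(s['t'],s['eef_pos'],s['tcp_rot'],s['opening']);delta(568,252.5,300,9)
o=np.hstack([cv2.resize(a[80:210,130:280,::-1],None,fx=2.6,fy=2.6,interpolation=2),cv2.resize(b[115:245,325:475,::-1],None,fx=2.6,fy=2.6,interpolation=2)])
cv2.imwrite('pics/c1.png',o)
for n,f in(('top','t1'),('scene','s1')):
    p,P=cloud(n,f); D=np.hypot(P[...,0]-605,P[...,1]+228)
    g=cv2.cvtColor(p,cv2.COLOR_RGB2GRAY); vv,uu=np.where(D<28)
    u0,u1,v0,v1=uu.min(),uu.max(),vv.min(),vv.max(); print(n,u0,u1,v0,v1); print(g[v0:v1+1,u0:u1+1])
```

```text
7.075 [568.1299387  251.86895306 420.78242063] [ 3.14150470e+00 -1.33497827e-04  1.55508056e-01] 0.6021708240749495
delta [-0.     -0.0007  0.1208] rot [ 0.01 -0.01 -0.09]
top 386 410 168 192
[[145 144 138 134 130 126 124 118 117 114 115 115 114 115 113 113 113 113
  112 114 115 114 114 115 116]
 [118 117 116 116 116 114 115 114 113 115 112 117 116 114 115 116 116 115
  115 115 115 115 119 116 115]
 [115 113 112 112 114 115 114 116 116 115 116 117 116 117 118 116 116 117
  118 119 115 117 117 116 117]
 [116 117 117 116 118 116 118 117 117 118 115 117 116 118 115 118 117 117
  117 116 116 115 115 115 113]
 [118 115 116 117 116 116 115 116 116 118 116 116 115 115 114 114 114 115
  113 114 113 113 110 108 108]
 [115 114 116 115 115 115 116 114 114 112 111 109 109 111 113 113 111 109
  112 111 109 110 106 103 104]
 [115 113 113 111 113 113 112 111 107  99  96  92  96 101 106 108 108 107
  106 106 106 105 103 102 101]
 [113 113 111 113 110 110 109 101  87  74  67  69  70  82  90  99 102 103
  103 102 101 103 102  99 102]
 [110 109 106 107 107 106  98  81  61  44  37  36  48  60  76  85  9
[... 2495 characters left out ...]
118 119 118 119 109]
 [121 121 122 123 121 110  91  80  72  66  57  50  40  35  37  54  85 112
  118 121 120 112  86]
 [131 121 121 123 124 118 102  78  55  40  34  30  31  43  53  75 104 118
  120 121 119 100  57]
 [166 133 123 121 123 123 115 100  80  67  60  61  68  81  89  99 114 121
  119 120 116  89  36]
 [202 169 140 126 122 122 123 118 112 103  97  95  98 107 109 114 116 117
  119 119 113  85  33]
 [216 209 180 144 125 122 123 123 122 120 114 110 109 108 110 112 114 114
  115 116 105  75  28]
 [198 221 213 183 143 122 122 123 123 122 120 115 112 108 108 109 112 113
  108  94  85  58  21]
 [152 200 220 214 182 142 123 121 123 122 121 118 114 107 108 110 113 115
  110  82  70  54  23]]
```

View pics/c1.png

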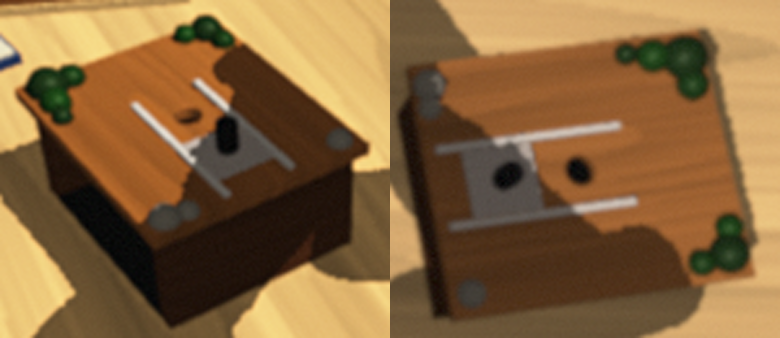

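The hole is uncovered: dark ellipse at top (398.5,180) and scene (201,124), which agrees with the board centre (605,-228). The shutter is at its stop. Now I grasp the rod.

{"method": "carry_out", "body": {
  "series": [
    [0,-0.0005,0.04,0,0.6],
    [0,-0.0005,0.08,0,0.6],
    [0,-0.0005,0.105,0,0.6],
    [0,-0.0005,0.121,0,0.6],
    [0,-0.0005,0.121,0,0.6],
    [0,-0.0005,0.121,0,0.6],
    [0,-0.0005,0.121,0,0],
    [0,-0.0005,0.121,0,0],
    [0,-0.0005,0.121,0,0],
    [0,-0.0005,0.121,0,0],
    [0,-0.0005,0.121,0,0],
    [0,-0.0005,0.121,0,0]
  ]
}}

```text
t: 8.57
eef_pos: [567.9, 253.0, 299.9]
tcp_rot: [3.142, -0.0, 0.157]
ft_force: [-0.5, -0.4, 2.1]
opening: 0.293
grip_force: 30.0
```

{"method": "carry_out", "body": {
  "series": [
    [0,0,-0.02,0,0],
    [0,0,-0.05,0,0],
    [0,0,-0.09,0,0],
    [0,0,-0.13,0,0],
    [0,0,-0.165,0,0],
    [0,0,-0.18,0,0],
    [0,0,-0.18,0,0],
    [0,0,-0.18,0,0]
  ]
}}

```text
t: 9.57
eef_pos: [567.9, 253.0, 478.0]
tcp_rot: [3.141, 0.002, 0.156]
ft_force: [-0.1, -0.3, -1.6]
opening: 0.289
grip_force: 30.0
```

Run:
```python
from m import *
s=env.state();print(s['t'],s['eef_pos'],s['tcp_rot'],s['opening'],s['grip_force']);delta(605,-228,480,9)
a,_=save('scene','s2')
```

```text
9.575 [567.89947383 253.03570655 477.9660611 ] [3.14109579e+00 2.48829837e-03 1.56494792e-01] 0.2888374808715086 29.998621344566345
delta [-0.0383  0.4809 -0.0017] rot [ 0.03  0.14 -0.03]
```

View pics/s2.png

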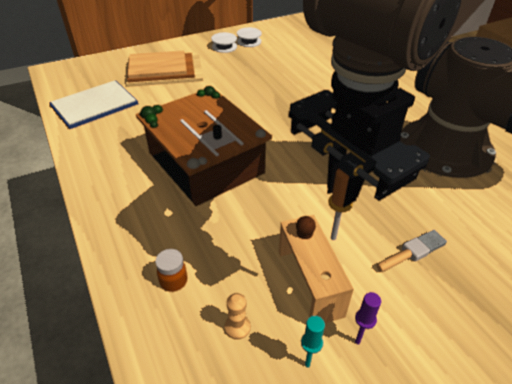

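The rod is held: tip at (335,240), and the rack hole at (326,274) is empty. I carry it high to above the hole.

{"method": "carry_out", "body": {
  "series": [
    [-0.001,0.015,0,0,0],
    [-0.004,0.045,0,0,0],
    [-0.007,0.085,0,0,0],
    [-0.01,0.125,0,0,0],
    [-0.013,0.165,0,0,0],
    [-0.016,0.205,0,0,0],
    [-0.0195,0.245,0,0,0],
    [-0.0225,0.285,0,0,0],
    [-0.0255,0.325,0,0,0],
    [-0.029,0.365,0,0,0],
    [-0.0325,0.405,0,0,0],
    [-0.0355,0.44,0,0,0],
    [-0.0375,0.465,0,0,0],
    [-0.0385,0.481,0,0,0],
    [-0.0385,0.481,0,0,0],
    [-0.0385,0.481,0,0,0],
    [-0.0385,0.481,0,0,0]
  ]
}}

```text
t: 11.75
eef_pos: [604.9, -227.1, 479.9]
tcp_rot: [3.142, -0.0, 0.158]
ft_force: [0.1, -0.1, -2.5]
opening: 0.288
grip_force: 30.0
```

Run:
```python
from m import *
s=env.state();print(s['t'],s['eef_pos'],s['tcp_rot'],s['opening'],s['grip_force']);delta(605,-228,480,9)
a,_=save('scene','s3');b,_=save('top','t3')
o=np.hstack([cv2.resize(a[10:160,130:280,::-1],None,fx=2.6,fy=2.6,interpolation=2),cv2.resize(b[95:245,325:475,::-1],None,fx=2.6,fy=2.6,interpolation=2)])
cv2.imwrite('pics/c3.png',o)
```

```text
11.75 [ 604.87068137 -227.11017366  479.93160893] [ 3.14151248e+00 -1.67768666e-04  1.57573794e-01] 0.28788691205334604 29.998669624328613
delta [-0.      0.0009 -0.0001] rot [ 0.   -0.01  0.03]
```

View pics/c3.png

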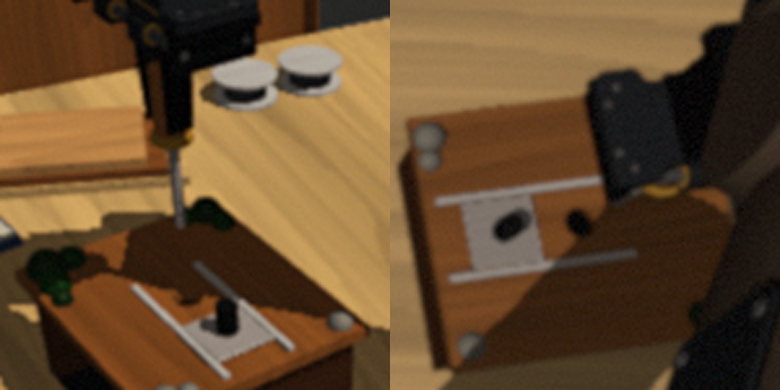

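```bash
cat > rod.py <<'E'
import sys
from m import *
def proj(n,X):
    c=env.get_calibration(n);K=np.array(c['intrinsics'],float);T=np.linalg.inv(np.array(c['cam_to_world'],float))
    q=T[:3,:3]@np.array(X,float)+T[:3,3]; q=np.array([q[0],-q[1],-q[2]])
    return cv2.projectPoints(q.reshape(1,1,3),np.zeros(3),np.zeros(3),K,np.array(c['D'],float))[0].ravel()
def run(tag,zlo,zhi):
    s=env.state(); x,y,zt=s['eef_pos']; print('tcp',np.round(s['eef_pos'],1),'tip z',round(zt-285,1))
    for n in('scene','top'):
        save(n,n+tag); p,P=cloud(n,n+tag)
        m=(np.hypot(P[...,0]-x,P[...,1]-y)<16)&(P[...,2]>zlo)&(P[...,2]<zhi)
        print(n,m.sum())
        if m.sum()<8: continue
        vv,uu=np.where(m); Q=P[m]; o=np.array(env.get_calibration(n)['cam_to_world'])[:2,3]
        h=o-np.array([x,y]); h/=np.linalg.norm(h); lat=np.array([-h[1],h[0]])
        along=(Q[:,:2]-[x,y])@h; side=(Q[:,:2]-[x,y])@lat
        for a,b in((zlo,(zlo+zhi)/2),((zlo+zhi)/2,zhi)):
            k=(Q[:,2]>=a)&(Q[:,2]<b)
            if k.sum()>3: print(' z',round(Q[k,2].mean()),'n',k.sum(),'side med/mid',np.round([np.median(side[k]),(side[k].max()+side[k].min())/2],1),'along med,q90',np.round([np.median(along[k]),np.percentile(along[k],90)],1),'h',np.round(h,2),'lat',np.round(lat,2))
        if n=='scene':
            for z in np.linspace(zlo,zhi,4):
                u,v=proj(n,(x,y,z)); r=int(round(v)); g=p[r,int(u)-9:int(u)+11].astype(int); print('  z%.0f pred u=%.1f v=%.1f'%(z,u,v),'gray',g.mean(1).round().astype(int).tolist(), 'mask cols',uu[vv==r].min() if (vv==r).any() else None,uu[vv==r].max() if (vv==r).any() else None)
E
python3 -c "
from rod import *
run('4',200,270)
for n in('scene','top'): print(n,'hole',proj(n,(605,-228,120)))"
```

```text
tcp [ 604.9 -227.3  479.9] tip z 194.9
scene 131
 z 218 n 66 side med/mid [-0. -0.] along med,q90 [2.1 5.1] h [0.32 0.95] lat [-0.95  0.32]
 z 253 n 65 side med/mid [0.3 0.1] along med,q90 [2.6 4.9] h [0.32 0.95] lat [-0.95  0.32]
  z200 pred u=199.3 v=95.2 gray [35, 33, 29, 28, 30, 29, 31, 46, 67, 66, 50, 32, 14, 14, 17, 17, 20, 16, 12, 13] mask cols 198 201
  z223 pred u=198.4 v=85.9 gray [137, 138, 140, 143, 144, 141, 125, 88, 69, 82, 83, 105, 145, 156, 155, 142, 108, 69, 49, 39] mask cols 197 200
  z247 pred u=197.4 v=76.4 gray [39, 40, 40, 37, 40, 43, 44, 49, 63, 82, 102, 120, 139, 146, 146, 145, 148, 148, 148, 148] mask cols 196 199
  z270 pred u=196.4 v=66.5 gray [77, 70, 62, 54, 45, 43, 40, 40, 39, 37, 39, 42, 57, 72, 97, 125, 140, 150, 150, 149] mask cols None None
top 26
 z 217 n 18 side med/mid [3.3 3.2] along med,q90 [3.7 4.6] h [-0.54  0.84] lat [-0.84 -0.54]
 z 242 n 8 side med/mid [3.9 3.8] along med,q90 [2.8 3.8] h [-0.54  0.84] lat [-0.84 -0.54]
scene hole [202.11115714 124.50145229]
top hole [398.08460354 179.85423175]
```

{"method": "carry_out", "body": {
  "series": [
    [0,0,0.015,0,0],
    [0,0,0.03,0,0],
    [0,0,0.042,0,0],
    [0,0,0.05,0,0],
    [0,0,0.05,0,0],
    [0,0,0.05,0,0],
    [0,0,0.05,0,0]
  ]
}}

```text
t: 12.82
eef_pos: [604.8, -228.1, 430.2]
tcp_rot: [3.141, -0.001, 0.156]
ft_force: [1.1, 0.6, -0.4]
opening: 0.291
grip_force: 30.0
```

```bash
python3 -c "
from rod import *
run('5',150,218)
s=env.state();print(s['tcp_rot'])
delta(605.2,-227.5,340,9)
o=np.hstack([cv2.resize(cv2.imread('pics/'+n+'5.png')[r:r+110,c:c+110],None,fx=3.5,fy=3.5,interpolation=2) for n,r,c in(('scene',45,145),('top',130,345))])
cv2.imwrite('pics/c5.png',o)
"
```

```text
tcp [ 604.8 -228.1  430.2] tip z 145.2
scene 113
 z 168 n 55 side med/mid [-0.2 -0.1] along med,q90 [2.  4.5] h [0.32 0.95] lat [-0.95  0.32]
 z 201 n 58 side med/mid [ 0.1 -0.2] along med,q90 [2.  4.1] h [0.32 0.95] lat [-0.95  0.32]
  z150 pred u=201.1 v=113.8 gray [29, 33, 27, 30, 28, 30, 34, 45, 51, 51, 42, 35, 29, 33, 46, 57, 66, 65, 59, 43] mask cols 200 202
  z173 pred u=200.2 v=105.5 gray [28, 31, 30, 27, 24, 28, 34, 42, 52, 53, 47, 39, 33, 31, 31, 30, 29, 29, 31, 31] mask cols 198 202
  z195 pred u=199.4 v=96.8 gray [31, 32, 32, 31, 31, 30, 34, 43, 50, 53, 48, 39, 29, 28, 32, 31, 28, 30, 32, 30] mask cols 198 201
  z218 pred u=198.5 v=87.9 gray [133, 134, 136, 132, 121, 112, 98, 69, 47, 42, 46, 57, 81, 107, 102, 58, 20, 8, 4, 11] mask cols 200 200
top 14
 z 169 n 12 side med/mid [3.7 3.5] along med,q90 [3.7 4.8] h [-0.54  0.84] lat [-0.84 -0.54]
[ 3.14110660e+00 -4.98261159e-04  1.56477307e-01]
delta [ 0.0005 -0.0006  0.0901] rot [ 0.03 -0.03 -0.03]
```

View pics/c5.png

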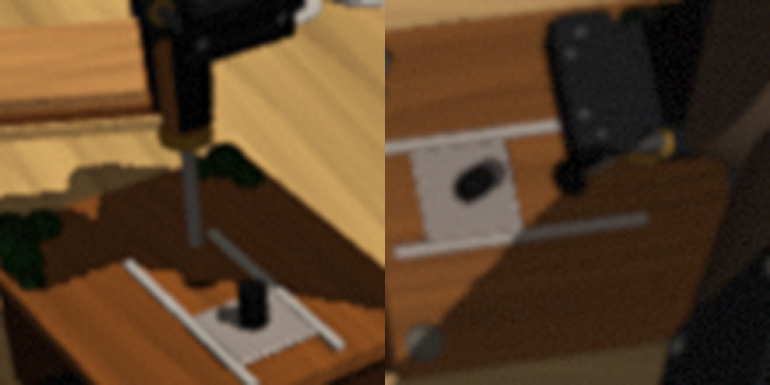

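The tip hangs right over the hole, with the rod upright in the scene crop. I insert it straight down, slowly.

{"method": "carry_out", "body": {
  "series": [
    [0.0006,-0.0005,0,0,0],
    [0.0006,-0.0005,0.01,0,0],
    [0.0006,-0.0005,0.02,0,0],
    [0.0006,-0.0005,0.03,0,0],
    [0.0006,-0.0005,0.04,0,0],
    [0.0006,-0.0005,0.05,0,0],
    [0.0006,-0.0005,0.06,0,0],
    [0.0006,-0.0005,0.07,0,0],
    [0.0006,-0.0005,0.08,0,0],
    [0.0006,-0.0005,0.086,0,0],
    [0.0006,-0.0005,0.09,0,0],
    [0.0006,-0.0005,0.09,0,0],
    [0.0006,-0.0005,0.09,0,0],
    [0.0006,-0.0005,0.09,0,0],
    [0.0006,-0.0005,0.09,0,0]
  ]
}}

```text
t: 14.8
eef_pos: [605.3, -227.5, 339.9]
tcp_rot: [3.141, -0.0, 0.156]
ft_force: [-0.5, -0.1, -1.7]
opening: 0.291
grip_force: 30.0
```

```bash
python3 -c "
from rod import *
s=env.state();print(s['t'],s['eef_pos'],s['tcp_rot'],s['ft_force'],s['qvel'].round(4),s['grip_force'],s['opening'])
run('6',121,134)
for n in('scene','top'): print(n,proj(n,(605,-228,120)),proj(n,(605,-228,135)))
o=np.hstack([cv2.resize(cv2.imread('pics/'+n+'6.png')[r:r+60,c:c+60],None,fx=6.4,fy=6.4,interpolation=2) for n,r,c in(('scene',90,170),('top',150,370))])
cv2.imwrite('pics/c6.png',cv2.convertScaleAbs(o,alpha=1.8))
"
```

```text
14.8 [ 605.33179645 -227.50887193  339.94324753] [ 3.14131490e+00 -2.94153012e-04  1.56495078e-01] [-0.45972974 -0.11217253 -1.68715949] [ 0.      0.0008  0.0011 -0.0001 -0.0015  0.0011] 29.998566806316376 0.29085056363198974
tcp [ 605.3 -227.5  339.9] tip z 54.9
scene 18
 z 124 n 18 side med/mid [-2.2 -0. ] along med,q90 [2.5 6.1] h [0.32 0.95] lat [-0.95  0.32]
  z121 pred u=202.0 v=124.3 gray [33, 29, 31, 28, 25, 27, 34, 47, 51, 51, 46, 35, 29, 29, 33, 32, 31, 31, 34, 31] mask cols 196 203
  z125 pred u=201.9 v=122.8 gray [34, 32, 32, 28, 26, 27, 33, 37, 46, 47, 48, 44, 33, 31, 29, 32, 29, 31, 32, 32] mask cols 196 208
  z130 pred u=201.7 v=121.3 gray [32, 29, 31, 31, 40, 38, 39, 40, 41, 40, 40, 41, 40, 38, 36, 34, 30, 31, 30, 29] mask cols 207 207
  z134 pred u=201.6 v=119.7 gray [25, 27, 36, 40, 42, 39, 39, 40, 38, 39, 40, 39, 41, 40, 38, 36, 33, 31, 29, 32] mask cols None None
top 2
scene [202.11115714 124.50145229] [201.57818241 119.23101523]
top [398.08460354 179.85423175] [400.5119789  178.31056957]
```

View pics/c6.png

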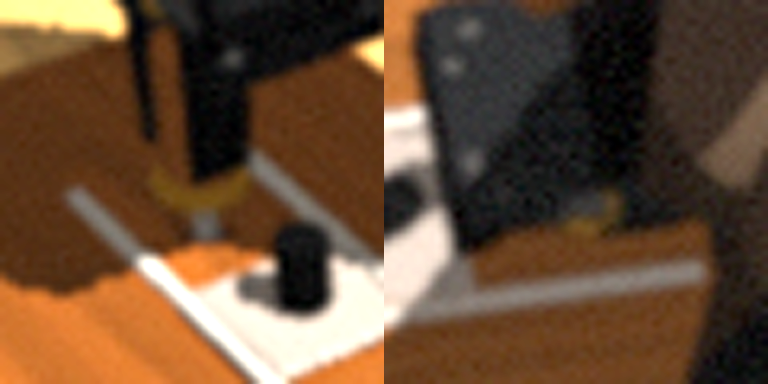

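The rod passes through the hole at scene column 201.5, against a hole centre of 201.65. The collar hangs about 15 mm above the board, with no contact force and a steady grip, so I hand it in.

```bash
python3 -c "
from cell import env
print(env.job_done())"
```

```text
the job is handed in; nothing more can be done
None
```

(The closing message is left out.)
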